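Dress the tasting board

TASK

Dress the oak serving board with the four chocolates from the yellow cutting board: lay the nougat slice flat in the middle of the board, centred between the cup and the nut bowl with its long side along the board's long side; lay the log parallel behind the slice (on the side away from the robot), centred on it, with about two finger-widths of bare wood between them; stand the small square praline straight in front of the cup (on the robot's side), about a finger-width clear of it; and set the domed praline on top of the slice, in its middle. Set each piece down gently rather than dropping it, and leave the cup, the nut bowl, the loaf and the broken trimming where they are.

Things in the scene. Friction and masses are not known exactly. Their poses are not given: they have to be found in the camera images.
- serving_board: Fixed light oak board, 200 (x) x 300 (y) x 15 mm. Origin: centre of its underside, on the bench. +y runs along its long side, to the robot's left; +x to its back, away from the robot (turned up to 0.3 rad). It lies left or right of the cutting board. Cup and nut bowl stand on its lengthwise centre line, one near each end (y = +110 and -110 mm, within 5 mm); which is where changes.
- cup: Empty white porcelain espresso cup, loose, 60 mm across, 55 mm tall, a small handle on its back (+x) side reaching 53 mm from its axis. Origin: centre of its underside; z up. 
- nut_bowl: White porcelain bowl heaped with hazelnuts, loose, 72 mm across the rim, about 40 mm tall over the nuts. Origin: centre of its underside; z up. 
- slice: Flat rectangular slice of chocolate nougat with pale nut pieces on its top, 80 (x, long) x 45 (y) x 16 mm thick, about 70 g, lying flat on the cutting board. Origin: centre of its underside; z up. Its firm vertical sides can be gripped across the 45 mm.
- log: Chocolate log with a round top and seven drizzle lines across it, 90 (x, long) x 28 (y) x 26 mm tall, about 75 g; the sides are vertical up to 13 mm, rounded above. Origin: centre of its underside; z up. Grip it across the 28 mm.
- square: Small square chocolate praline with a cross on its top, 34 x 34 x 20 mm tall, about 28 g. Origin: centre of its underside; z up. x and y run square to its sides.
- dome: Small round domed chocolate praline, 31 mm across, 23 mm tall, vertical skirt up to 11 mm, rounded above, about 18 g, flat underneath. Origin: centre of its underside; z up. 
- loaf: Rest of the nougat loaf, a big chocolate block 70 (x) x 80 (y) x 45 mm tall at the middle of the back of the cutting board. Loose; stays where it is. Origin: centre of its underside; z up. 
- offcut: Irregular broken trimming of nougat, about 45 x 35 x 13 mm, an L-like lump among the pieces on the cutting board. Stays where it is. Origin: in the middle of its larger lump's underside.
- cutting_board: Yellow plastic cutting board, 240 (x) x 320 (y) x 12 mm thick, fixed, on the bench. Origin: centre of its underside; top face 12 mm above. The four pieces, the loaf and the trimming lie on it at the start, at least 25 mm beside each piece free for the fingers across its narrow side.

How it is judged:
At the end, for the whole second after the job is handed in: Board frame, mm: slice |x|<13, |y|<14; log x 45..83, |y|<15; both within 0.2 rad of the long side; square x -83..-49, y 95..125 from the middle at the cup's end; dome within 11 of the slice's centre, on its top. All seated within 4 mm of height, tilt under 0.12 rad, at rest (0.02 m/s) (x of slice in the frame of serving_board between -0.013 and 0.013 m and y of slice in the frame of serving_board between -0.014 and 0.014 m and angle between the x axis of each of slice, log and the y axis of serving_board, either way round below 0.2 rad and x of log in the frame of serving_board between 0.045 and 0.083 m and y of log in the frame of serving_board between -0.015 and 0.015 m and x of square in the frame of serving_board between -0.083 and -0.049 m and ((y of cup in the frame of serving_board above 0 m and y of square in the frame of serving_board between 0.095 and 0.125 m) or (y of cup in the frame of serving_board below 0 m and y of square in the frame of serving_board between -0.125 and -0.095 m)) and horizontal distance between dome and slice below 0.011 m and z of slice in the frame of serving_board between 0.011 and 0.019 m and angle between each of slice, log, square, dome's own z axis and vertical below 0.12 rad and linear speed of each of slice, log, square, dome below 0.02 m/s and z of log in the frame of serving_board between 0.011 and 0.019 m and z of square in the frame of serving_board between 0.011 and 0.019 m and z of dome in the frame of serving_board between 0.027 and 0.035 m); the robot touches nothing.
It fails at once if the cup is shifted by more than 10 mm (distance of cup from where it was at the start of the episode above 0.01 m).
It fails at once if the nut bowl is shifted by more than 10 mm (distance of nut_bowl from where it was at the start of the episode above 0.01 m).
It fails at once if the loaf is shifted by more than 15 mm (distance of loaf from where it was at the start of the episode above 0.015 m).
It fails at once if the broken trimming is shifted by more than 15 mm (distance of offcut from where it was at the start of the episode above 0.015 m).
It fails at once if a piece is dropped: moving at over 0.6 m/s (a fall of about 20 mm) with no finger on it ((linear speed of slice above 0.6 m/s and contact force between the fingers and slice below 0.01 N) or (linear speed of log above 0.6 m/s and contact force between the fingers and log below 0.01 N) or (linear speed of square above 0.6 m/s and contact force between the fingers and square below 0.01 N) or (linear speed of dome above 0.6 m/s and contact force between the fingers and dome below 0.01 N)).
It also fails if it takes over 106 s, if anything falls off the work surface, if the arm or the gripper's body presses on something with over 40 N, if the wrist force passes 120 N, or if a joint passes its speed limit or range.

ROBOT

A 6-joint arm with a two-finger parallel gripper is mounted at the origin on the work surface. World frame = base frame: x ahead of the robot, y to its left, z up, the work surface at z = 0. Lengths are in m, angles in rad, forces in N, time in s.
With the tool pointing down it reaches from about 0.275 to 0.825 m from the base axis. Payload 5.2 kg.
Tool frame: the origin (TCP) lies between the finger pads; the fingertips stand 17 mm ahead of it and the grasp point (between the pads) lies 2 mm behind it; z points along the fingers, y is the line along which they close (so a half turn about z gives the same grasp; the last joint's range is limited). The gripper opens to 93 mm and grips with 3 to 60 N. Pads are 15 mm wide; open, the fingers measure 128 mm over their backs; the gripper's body (75 mm by 188 mm) begins 65 mm behind the grasp point.
Start: joints at [1.112, 0.259, 1.535, -0, 1.348, -0.203], TCP at [0.139, 0.532, 0.236] pointing down, gripper open.
Joint ranges: [-3.14, 3.14], [-0.91, 2.08], [0.19, 2.58], [-1.22, 4.36], [0.22, 2.71], [-3.12, 3.12]. Speed limits (rad/s): [2.57, 2.57, 3.14, 3.14, 3.14, 3.14].

INTERFACE

Orientations are given as a unit quaternion [w, x, y, z].
In Python, from rig import robot gives the robot as it stands.
- The arm moves only by the tool step_arm, never from a script. Its argument "deltas" is a list of rows, each an object with "offset": the shift along the tool's x, y, z in cm, a list of three; "delta_rot": the turn, a rotation vector about the tool's x, y, z in rad, a list of three; "gripper": the opening in per cent of the stroke, from 0 (shut) to 100 (fully open). A call has 1 to 12 rows; each row shifts and turns the commanded pose from where the row before left it, along the tool's axes as they then stand; what a row does not reach is not made up. A row lasts 1/12 s, in which the tool goes at most 41.7 mm and 7.16 degrees, less where a joint would pass 70% of its speed; a pose out of reach is approached as far as the arm can. A call is refused whole if a number of a shift passes 4.17 or a number of a turn 0.125, either way. A call with a gripper value outside its range is refused whole. The fingers move at their own pace and stop on an object; "squeeze" is the grip in N (left out, the last holds). Time passes only in rows, so rows that do not move let the fingers close. It gives the time, the measured TCP pose, the force, the opening and the grip force at its end, in the units of the state.
- robot.get_state(): the state, without advancing time (a new reading comes with each control period).
- robot.grab_frame(name): name is "side" or "top"; returns a dict with "image" (420x560x3 uint8, blue, green, red), "K" (3x3 intrinsics, pixels), "rvec" (rotation vector, rad) and "tvec" (3), from world to camera coordinates, as OpenCV has them. Camera axes: x right, y down, z forward; pixel columns grow to the right and rows downward; lengths in m; the calibration is good to about 2 mm. A picture is of the moment at which its call begins. There is no depth.
- robot.job_done(): hands the job in; it is judged then, once.
The state is a dict: "t": time; "joints": joint angles; "joint_vel": joint speeds; "joint_efforts": joint torques, N m; "tool_pos": TCP position; "tcp_rot": TCP orientation; "wrist_force": force on the tool from outside, world axes, zero at the start; "moment": the same for the moment, N m; "opening": finger opening in m; "grasp_force": force on a finger pad.
Only numpy, scipy, OpenCV 4.12 (cv2) and the standard library are available. Lean on these libraries where they do the work, as an engineer would, in place of code of your own. Each camera call takes 0.05 s, during which the arm holds its last target. There are 200 camera calls.

## Working session

There is one attempt and no reset: what is moved stays moved. The work goes in short steps, Python scripts to look and compute and a tool call to move; the robot and the scene stay as the last step left them, time stands still between calls to the robot, and variables do not carry over. Pictures are saved under pics/ and viewed, at most 14 in all, crops included, and the job is handed in when it is done.

Besides the shell and the picture viewer there is one more tool, called after "Request:" as a command line: name --argument value ..., lists and objects as JSON in quotes. step_arm: Moves the arm, as the interface text tells. Its arguments: {"type":"object","properties":{"deltas":{"type":"array","items":{"type":"object","properties":{"offset":{"type":"array","items":{"type":"number"}},"delta_rot":{"type":"array","items":{"type":"number"}},"gripper":{"type":"number"}}}},"squeeze":{"type":"number"}},"required":["deltas"]}

```bash
mkdir -p pics; ls
python3 - <<'E'
from rig import robot
import cv2,numpy as np,pickle
print(robot.get_state())
for n in("top","side"):
    f=robot.grab_frame(n); cv2.imwrite(f"pics/{n}0.png",f["image"]); pickle.dump(f,open(f"{n}0.pkl","wb"))
    R=cv2.Rodrigues(np.array(f["rvec"]))[0]; print(n,f["K"],-R.T@np.array(f["tvec"]).ravel(),R)
E
```

```text
pics
{'t': 0.0, 'joints': array([ 1.11219656e+00,  2.59328874e-01,  1.53605360e+00, -1.43339759e-05,
        1.34799325e+00, -2.02790041e-01]), 'joint_vel': array([ 1.32025634e-03, -1.54234716e-04, -1.05467246e-03,  7.38923087e-04,
        9.31336158e-05, -1.06034020e-04]), 'joint_efforts': array([-5.07519653e-04, -4.37303352e+01, -2.84001410e+01,  7.17341644e-02,
        4.15186153e-02, -1.31089078e-04]), 'tool_pos': array([0.13891513, 0.53164743, 0.23483711]), 'tcp_rot': array([-2.82871873e-04,  1.27554776e-01,  9.91831127e-01, -8.45497759e-04]), 'wrist_force': array([0.04299613, 0.38291807, 0.99725642]), 'moment': array([-0.01656389,  0.00915095,  0.02593526]), 'grasp_force': 0.0, 'opening': 0.09284558970363098}
top [[527.32235102   0.         284.20497374]
 [  0.         527.32235102 209.42188057]
 [  0.           0.           1.        ]] [0.49485781 0.00492782 1.19881187] [[-0.01468927 -0.99983823 -0.01037975]
 [-0.99842483  0.0152291  -0.05399944]
 [ 0.05414878  0.00957018 -0.99848702]]
side [[482.82506763   0.         287.35824457]
 [  0.         482.82506763 209.91108035]
 [  0.           0.           1.        ]] [ 0.5138631  -0.83243513  0.60644624] [[ 0.9996818  -0.02515333  0.00190034]
 [-0.012367   -0.55437899 -0.83217245]
 [ 0.02198541  0.83188415 -0.55451366]]
```

View pics/top0.png

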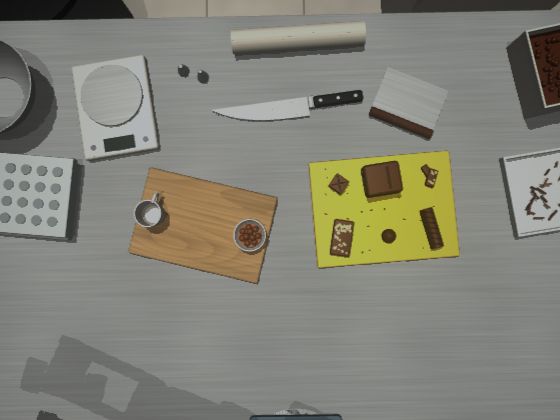

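View pics/side0.png

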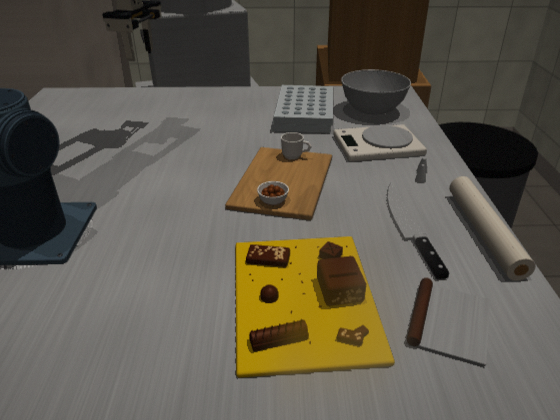

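```bash
cat > h.py <<'E'
import cv2,numpy as np,pickle
def cam(f):
    R=cv2.Rodrigues(np.array(f["rvec"]))[0]; return np.array(f["K"]),R,-R.T@np.array(f["tvec"]).ravel()
def rays(f,uv):
    K,R,c=cam(f); p=np.c_[np.reshape(uv,(-1,2)),np.ones(np.size(uv)//2)]
    return c,(R.T@np.linalg.inv(K)@p.T).T
def plane(f,uv,z):
    c,d=rays(f,uv); return (c+d*((z-c[2])/d[:,2])[:,None])[:,:2]
def tri(f,a,g,b):
    c,d=rays(f,a);e,k=rays(g,b);d=d[0]/np.linalg.norm(d[0]);k=k[0]/np.linalg.norm(k[0])
    s=np.linalg.lstsq(np.c_[d,-k],e-c,rcond=None)[0];p=c+s[0]*d;q=e+s[1]*k
    return (p+q)/2,np.linalg.norm(p-q)
def choc(f,area=40):
    im=f["image"].astype(float)+1; b,g,r=im[...,0],im[...,1],im[...,2]
    y=((g/r>.72)&(b/g<.45)&(g>30)).astype(np.uint8)
    n,l,s,_=cv2.connectedComponentsWithStats(y); y=(l==1+s[1:,4].argmax()).astype(np.uint8)
    cs=max(cv2.findContours(y,0,2)[0],key=cv2.contourArea); hull=cv2.convexHull(cs)
    h=np.zeros_like(y); cv2.fillPoly(h,[hull],1); h=cv2.erode(h,np.ones((5,5)))
    m=cv2.morphologyEx(h*(1-y),cv2.MORPH_OPEN,np.ones((3,3)))
    return [c for c in cv2.findContours(m,cv2.RETR_EXTERNAL,cv2.CHAIN_APPROX_NONE)[0] if cv2.contourArea(c)>area],hull,m
def rect(p):
    (c,(w,h),a)=cv2.minAreaRect(np.float32(p)*1000)
    if w<h: w,h,a=h,w,a+90
    return np.round(c,1),np.round((w,h),1),round((a+90)%180-90,1)
E
python3 - <<'E'
from h import *
for n in("top","side"):
    f=pickle.load(open(f"{n}0.pkl","rb"));cs,hull,m=choc(f)
    v=f["image"].copy();cv2.drawContours(v,cs,-1,(0,255,0),1);cv2.drawContours(v,[hull],-1,(255,0,255),1)
    print(n)
    for c in cs:
        r=cv2.minAreaRect(c);print(np.round(r[0],1),cv2.contourArea(c),*rect(plane(f,c,.021)))
    if n=="top":
        print("yb",*rect(plane(f,hull,.012)))
        im=f["image"].astype(int);hs=cv2.cvtColor(f["image"],cv2.COLOR_BGR2HSV)
        o=((hs[...,0]<22)&(hs[...,1]>70)&(hs[...,2]>60)).astype(np.uint8);o[:,:120]=0;o[:,290:]=0;o[:150]=0;o[300:]=0
        o=cv2.morphologyEx(o,cv2.MORPH_OPEN,np.ones((3,3)))
        b=max(cv2.findContours(o,0,1)[0],key=cv2.contourArea);print("oak",*rect(plane(f,b,.015)));cv2.drawContours(v,[b],-1,(255,0,0),1)
        w=((hs[...,1]<50)&(hs[...,2]>50)).astype(np.uint8);w[cv2.fillPoly(np.zeros_like(w),[cv2.convexHull(b)],1)==0]=0
        for c in cv2.findContours(cv2.morphologyEx(w,cv2.MORPH_CLOSE,np.ones((5,5))),0,1)[0]:
            if cv2.contourArea(c)>150:
                (x,r)=cv2.minEnclosingCircle(c);print("white",x,r,[plane(f,x,z).round(4) for z in(.04,.07)]);cv2.drawContours(v,[c],-1,(0,0,255),1)
        v=v[140:290,110:470]
    else: v=v[120:380,200:420]
    cv2.imwrite(f"pics/{n}_c.png",cv2.resize(v,None,fx=2.2,fy=2.2))
E
```

```text
top
[388.  235.5] 115.5 [ 497.1 -214. ] [26.8 24.5] 89.1
[341.4 237.6] 657.5 [ 493.9 -110.3] [80.  44.3] -9.2
[431.3 228.3] 469.5 [ 511.8 -310.3] [90.4 29. ] 15.0
[338.2 183.4] 211.5 [ 615.2 -105.6] [35.6 33.6] -36.5
[428.5 175.5] 191.5 [ 629.8 -307.9] [47.2 33.5] -1.6
[381.1 178.4] 1111.0 [ 625.  -201.8] [85.4 70.4] -81.8
yb [ 557.7 -206.1] [317. 238.] -86.0
oak [527.4 199.8] [298.3 198.9] 75.7
white (252.0, 235.0) 18.681640625 [array([[0.5025, 0.0876]]), array([[0.5023, 0.0855]])]
white (146.5, 208.0) 19.137758255004883 [array([[0.5655, 0.3199]]), array([[0.5637, 0.3118]])]
side
[352.5 335.5] 258.0 [ 631.4 -306. ] [40.7 39.3] -32.3
[278.3 335.1] 824.5 [ 515.  -308.1] [94.3 40.5] 15.8
[269.  293.5] 232.5 [ 498.5 -214.5] [42.4 28. ] 89.6
[267.4 255.3] 737.0 [ 495.4 -109.3] [81.1 58.3] -9.0
[340.1 273.2] 1758.0 [ 628.2 -156.3] [173.2  73.4] -82.1
```

View pics/top_c.png

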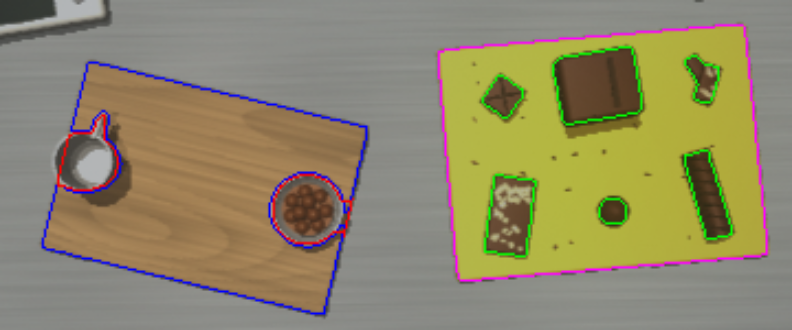

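View pics/side_c.png

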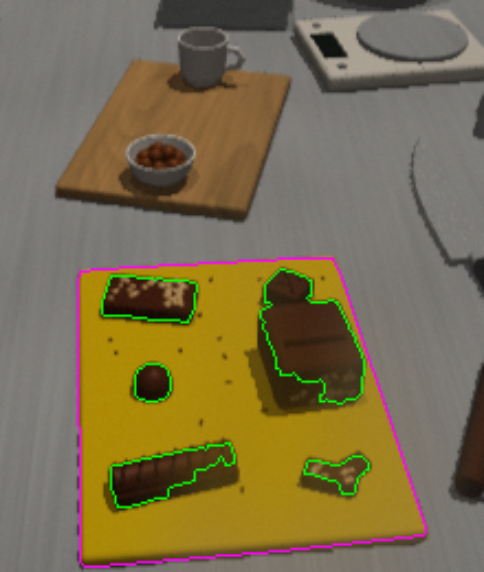

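Top view: contours fit the pieces. The slice is at px (341,238), log (431,228), square (338,183), dome (388,235), with the oak board outlined, the cup at its left end and the bowl at its right. The side view shows the same six items, with the square merged with the loaf and the log's shadowed end cut. Next I check heights from both views.

```bash
cat >> h.py <<'E'
def go(x,y,z,yaw=None):
    "remaining move in tool axes (cm) and turn about tool z; mm, deg in"
    from rig import robot
    from scipy.spatial.transform import Rotation as Ro
    s=robot.get_state();q=s["tcp_rot"];M=Ro.from_quat([q[1],q[2],q[3],q[0]]).as_matrix()
    d=M.T@(np.array([x,y,z])/1000-s["tool_pos"])*100
    yw=np.degrees(np.arctan2(M[1,1],M[0,1]));t=0 if yaw is None else -np.radians((yaw-yw+180)%360-180)
    print("t",round(s["t"],2),"pos",(s["tool_pos"]*1000).round(1),"yaw",yw.round(2),"tilt",M[:2,2].round(3),"| off cm",d.round(2),"rotz",round(t,3))
    print("off after turn",(Ro.from_rotvec([0,0,t]).as_matrix().T@d).round(2))
E
python3 - <<'E'
from h import *
f,g=[pickle.load(open(f"{n}0.pkl","rb")) for n in("top","side")]
P=dict(slice=((341.4,237.6),(267.4,255.3)),dome=((388,235.5),(269,293.5)),log=((431.3,228.3),(278.6,336)),square=((338.2,183.4),(330.5,250.5)),
 oakFR=((256.8,282.7),(226.4,207.7)),oakBR=((276.8,198.2),(312.3,214.5)))
for k,(a,b) in P.items():
    p,e=tri(f,a,g,b);print(k,(p*1000).round(1),round(e*1000,1))
for n,F in(("t",f),("s",g)):
    h=choc(F)[1]; q=cv2.approxPolyDP(h,8,True).reshape(-1,2);print(n,q.tolist())
C=np.array([527.4,199.8]);ex=np.array([.969,-.247]);ey=np.array([.247,.969])
# cup rim circle (crop px -> full), bowl
for n,uv,z in(("cup rim",(88/2.2+110-.7,162/2.2+140),.07),("bowl rim",(307/2.2+110,209/2.2+140),.05)):
    d=plane(f,uv,z)[0]*1000-C;print(n,d@ex,d@ey)
E
```

```text
slice [ 494.4 -110.3   21.1] 1.0
dome [ 497.8 -214.1   20.2] 1.6
log [ 513.  -310.7   20.7] 2.7
square [ 615.5 -105.1   26.5] 1.6
oakFR [397.9  80.6   6. ] 4.9
oakBR [587.7  32.4  17. ] 6.4
t [[448, 152], [458, 255], [318, 266], [309, 163]]
s [[351, 237], [393, 362], [238, 377], [236, 243]]
cup rim -2.881977970185198 108.58060611509075
bowl rim 2.475005055437785 -110.37719262240212
```

Run:
```python
from h import *
f,g=[pickle.load(open(f"{n}0.pkl","rb")) for n in("top","side")]
t=[[448,152],[458,255],[318,266],[309,163]];s=[[351,237],[393,362],[238,377],[236,243]]
for a,b in((0,1),(1,2),(2,3),(3,0)): p,e=tri(f,t[a],g,s[b]);print("yellow",(p*1000).round(1),round(e*1000,1))
hs=cv2.cvtColor(g["image"],cv2.COLOR_BGR2HSV)
o=((hs[...,0]<22)&(hs[...,1]>70)&(hs[...,2]>95)).astype(np.uint8);o[:,:215]=0;o[:,335:]=0;o[:145]=0;o[220:]=0
b=max(cv2.findContours(cv2.morphologyEx(o,cv2.MORPH_OPEN,np.ones((3,3))),0,1)[0],key=cv2.contourArea)
q=cv2.approxPolyDP(cv2.convexHull(b),6,True).reshape(-1,2);print(q.tolist())
C=np.array([527.4,199.8]);ex=np.array([.969,-.247]);ey=np.array([.247,.969])
K,R,c=cam(f)
for sx in(-1,1):
  for sy in(-1,1):
    w=np.r_[C+sx*100*ex+sy*150*ey,15]/1000
    a=cv2.projectPoints(w[None],f["rvec"],f["tvec"],K,None)[0].ravel()
    gg=min(q,key=lambda z:np.linalg.norm(z-cv2.projectPoints(w[None],g["rvec"],g["tvec"],cam(g)[0],None)[0].ravel()))
    p,e=tri(f,a,g,gg);print("oak",(w*1000).round(),gg,(p*1000).round(1),round(e*1000,1))
go(494.2,-110.3,110,80.8)
```

```text
yellow [ 685.3 -356.5   10.4] 3.0
yellow [ 452.2 -373.2    4.1] 2.5
yellow [431.1 -57.6  11.4] 0.2
yellow [664.7 -41.5  10.3] 1.8
[[226, 202], [261, 147], [330, 154], [311, 214]]
oak [393.  79.  15.] [226 202] [397.4  78.9  22.4] 6.6
oak [468. 370.  15.] [261 147] [470.1 370.3  13.8] 5.2
oak [587.  30.  15.] [311 214] [587.3  29.6  20.4] 1.0
oak [661. 320.  15.] [330 154] [659.6 320.2  16. ] 3.3
t 0.1 pos [138.9 531.7 234.9] yaw 75.34 tilt [-0.001 -0.001] | off cm [-50.62 -53.1   12.56] rotz -0.095
off after turn [-45.34 -57.67  12.56]
```

Request:
step_arm --deltas '[{"offset":[-2.53,-2.65,0],"gripper":61},{"offset":[-2.53,-2.65,0],"gripper":61},{"offset":[-2.53,-2.65,0],"gripper":61},{"offset":[-2.53,-2.65,0],"gripper":61},{"offset":[-2.53,-2.65,0],"gripper":61},{"offset":[-2.53,-2.65,0],"gripper":61},{"offset":[-2.53,-2.65,0],"gripper":61},{"offset":[-2.53,-2.65,0],"gripper":61},{"offset":[-2.53,-2.65,0],"gripper":61},{"offset":[-2.53,-2.65,0],"gripper":61},{"offset":[-2.53,-2.65,0],"gripper":61},{"offset":[-2.53,-2.65,0],"gripper":61}]' --squeeze 10

```text
invalid input at $.deltas[0]: expected keys offset, delta_rot, gripper
```

Request:
step_arm --deltas '[{"offset":[-2.53,-2.65,0.5],"gripper":61},{"offset":[-2.53,-2.65,1],"gripper":61},{"offset":[-2.53,-2.65,1.5],"gripper":61},{"offset":[-2.53,-2.65,1.5],"gripper":61},{"offset":[-2.53,-2.65,1.5],"gripper":61},{"offset":[-2.53,-2.65,1.5],"gripper":61},{"offset":[-2.53,-2.65,1.5],"gripper":61},{"offset":[-2.53,-2.65,1.5],"gripper":61},{"offset":[0,0,1],"delta_rot":[0,0,-0.095],"gripper":61},{"offset":[0,0,0.5],"gripper":61},{"offset":[0,0,0],"gripper":61}]'

```text
invalid input at $.deltas[0]: expected keys offset, delta_rot, gripper
```

Run:
```python
from h import *
go(494.2,-110.3,32,80.8)
from rig import robot
print(robot.get_state()["opening"])
f=robot.grab_frame("top");v=cv2.resize(f["image"][120:300,290:480],None,fx=3,fy=3);cv2.imwrite("pics/a1.png",v)
```

```text
t 0.1 pos [138.9 531.7 234.9] yaw 75.34 tilt [-0.001 -0.001] | off cm [-50.62 -53.09  20.36] rotz -0.095
off after turn [-45.35 -57.66  20.36]
0.09289995895030227
```

Request:
step_arm --deltas '[{"offset":[-2.53,-2.65,0],"delta_rot":[0,0,0],"gripper":61},{"offset":[-2.53,-2.65,0],"delta_rot":[0,0,0],"gripper":61},{"offset":[-2.53,-2.65,0],"delta_rot":[0,0,0],"gripper":61},{"offset":[-2.53,-2.65,0],"delta_rot":[0,0,0],"gripper":61},{"offset":[-2.53,-2.65,0],"delta_rot":[0,0,0],"gripper":61},{"offset":[-2.53,-2.65,0],"delta_rot":[0,0,0],"gripper":61},{"offset":[-2.53,-2.65,0],"delta_rot":[0,0,0],"gripper":61},{"offset":[-2.53,-2.65,0],"delta_rot":[0,0,0],"gripper":61},{"offset":[-2.53,-2.65,0],"delta_rot":[0,0,0],"gripper":61},{"offset":[-2.53,-2.65,0],"delta_rot":[0,0,0],"gripper":61},{"offset":[-2.53,-2.65,0],"delta_rot":[0,0,0],"gripper":61},{"offset":[-2.53,-2.65,0],"delta_rot":[0,0,0],"gripper":61}]' --squeeze 10

```text
t: 1.15
tool_pos: [0.3527, 0.146, 0.2357]
tcp_rot: [0.0, 0.128, 0.992, 0.0]
wrist_force: [0.8, 0.5, -0.1]
opening: 0.057
grasp_force: 0.0
```

Request:
step_arm --deltas '[{"offset":[-2.53,-2.65,0.5],"delta_rot":[0,0,0],"gripper":61},{"offset":[-2.53,-2.65,1],"delta_rot":[0,0,0],"gripper":61},{"offset":[-2.53,-2.65,1.5],"delta_rot":[0,0,0],"gripper":61},{"offset":[-2.53,-2.65,1.5],"delta_rot":[0,0,0],"gripper":61},{"offset":[-2.53,-2.65,1.5],"delta_rot":[0,0,0],"gripper":61},{"offset":[-2.53,-2.65,1.5],"delta_rot":[0,0,0],"gripper":61},{"offset":[-2.53,-2.65,1.5],"delta_rot":[0,0,0],"gripper":61},{"offset":[-2.53,-2.65,1.5],"delta_rot":[0,0,0],"gripper":61},{"offset":[0,0,1],"delta_rot":[0,0,-0.095],"gripper":61},{"offset":[0,0,0.5],"delta_rot":[0,0,0],"gripper":61},{"offset":[0,0,0],"delta_rot":[0,0,0],"gripper":61}]'

```text
t: 2.07
tool_pos: [0.4931, -0.1082, 0.114]
tcp_rot: [-0.002, 0.082, 0.997, 0.001]
wrist_force: [0.4, -0.4, 0.1]
opening: 0.0566
grasp_force: 0.0
```

Run:
```python
from h import *
go(494.2,-110.3,32,80.8)
from rig import robot
print(robot.get_state()["opening"])
f=robot.grab_frame("top");v=cv2.resize(f["image"][120:300,290:480],None,fx=3,fy=3);cv2.imwrite("pics/a1.png",v)
```

```text
t 2.07 pos [ 493.1 -108.2  114. ] yaw 80.61 tilt [-0.004  0.002] | off cm [-0.18 -0.2   8.2 ] rotz -0.003
off after turn [-0.18 -0.2   8.2 ]
0.0566219349411288
```

Request:
step_arm --deltas '[{"offset":[0,0,2],"delta_rot":[0,0,0],"gripper":61},{"offset":[0,0,2],"delta_rot":[0,0,0],"gripper":61},{"offset":[0,0,2],"delta_rot":[0,0,0],"gripper":61},{"offset":[0,0,1],"delta_rot":[0,0,0],"gripper":61},{"offset":[0,0,0],"delta_rot":[0,0,0],"gripper":61},{"offset":[0,0,0],"delta_rot":[0,0,0],"gripper":61}]'

```text
t: 2.62
tool_pos: [0.4946, -0.108, 0.0463]
tcp_rot: [-0.0, 0.08, 0.997, 0.0]
wrist_force: [-0.2, 0.5, -0.0]
opening: 0.0568
grasp_force: 0.0
```

Run:
```python
from h import *
go(494.2,-110.3,32,80.8)
```

```text
t 2.62 pos [ 494.6 -108.    46.3] yaw 80.81 tilt [-0.  0.] | off cm [ 0.   -0.23  1.43] rotz 0.0
off after turn [ 0.   -0.23  1.43]
```

View pics/a1.png

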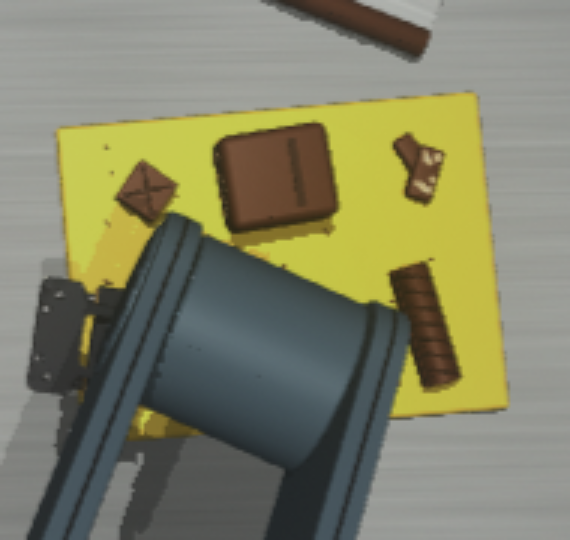

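The arm hides the slice in the picture, and the other pieces are undisturbed. I'll go down and grip.

Request:
step_arm --deltas '[{"offset":[0,-0.22,0.7],"delta_rot":[0,0,0],"gripper":61},{"offset":[0,0,0.7],"delta_rot":[0,0,0],"gripper":61},{"offset":[0,0,0],"delta_rot":[0,0,0],"gripper":61},{"offset":[0,0,0],"delta_rot":[0,0,0],"gripper":30},{"offset":[0,0,0],"delta_rot":[0,0,0],"gripper":30},{"offset":[0,0,0],"delta_rot":[0,0,0],"gripper":30},{"offset":[0,0,0],"delta_rot":[0,0,0],"gripper":30},{"offset":[0,0,0],"delta_rot":[0,0,0],"gripper":30}]' --squeeze 12

```text
t: 3.28
tool_pos: [0.4944, -0.111, 0.0319]
tcp_rot: [0.0, 0.08, 0.997, -0.0]
wrist_force: [-0.2, 0.6, 0.8]
opening: 0.0451
grasp_force: 12.0
```

Request:
step_arm --deltas '[{"offset":[0,0,-0.5],"delta_rot":[0,0,0],"gripper":30},{"offset":[0,0,-1.5],"delta_rot":[0,0,0],"gripper":30},{"offset":[0,0,-2.5],"delta_rot":[0,0,0],"gripper":30},{"offset":[0,0,-2.5],"delta_rot":[0,0,0],"gripper":30},{"offset":[0,0,-2.5],"delta_rot":[0,0,0],"gripper":30},{"offset":[0,0,-1.5],"delta_rot":[0,0,0],"gripper":30},{"offset":[0,0,0],"delta_rot":[0,0,0],"gripper":30}]'

```text
t: 3.87
tool_pos: [0.4963, -0.1117, 0.1455]
tcp_rot: [0.003, 0.08, 0.997, -0.001]
wrist_force: [0.4, -0.1, -0.5]
opening: 0.0445
grasp_force: 12.0
```

Run:
```python
from h import *
go(527.4,199.8,130,165.7)
```

```text
t 3.87 pos [ 496.3 -111.7  145.5] yaw 80.8 tilt [ 0.006 -0.003] | off cm [ 1.92 31.25  1.47] rotz -1.482
off after turn [-30.96   4.69   1.47]
```

Request:
step_arm --deltas '[{"offset":[0.16,1.2,0],"delta_rot":[0,0,0],"gripper":30},{"offset":[0.16,2.4,0],"delta_rot":[0,0,0],"gripper":30},{"offset":[0.16,3,0],"delta_rot":[0,0,0],"gripper":30},{"offset":[0.16,3,0],"delta_rot":[0,0,0],"gripper":30},{"offset":[0.16,3,0],"delta_rot":[0,0,0],"gripper":30},{"offset":[0.16,3,0],"delta_rot":[0,0,0],"gripper":30},{"offset":[0.16,3,0],"delta_rot":[0,0,0],"gripper":30},{"offset":[0.16,3,0],"delta_rot":[0,0,0],"gripper":30},{"offset":[0.16,3,0],"delta_rot":[0,0,0],"gripper":30},{"offset":[0.16,3,0],"delta_rot":[0,0,0],"gripper":30},{"offset":[0.16,2.4,0],"delta_rot":[0,0,0],"gripper":30},{"offset":[0.16,1.2,0],"delta_rot":[0,0,0],"gripper":30}]'

```text
t: 4.87
tool_pos: [0.5235, 0.2035, 0.1396]
tcp_rot: [-0.002, 0.079, 0.997, 0.0]
wrist_force: [0.0, -0.2, -0.4]
opening: 0.0453
grasp_force: 12.0
```

Request:
step_arm --deltas '[{"offset":[0,0,0],"delta_rot":[0,0,-0.1235],"gripper":30},{"offset":[0,0,0],"delta_rot":[0,0,-0.1235],"gripper":30},{"offset":[0,0,0],"delta_rot":[0,0,-0.1235],"gripper":30},{"offset":[0,0,0],"delta_rot":[0,0,-0.1235],"gripper":30},{"offset":[0,0,0],"delta_rot":[0,0,-0.1235],"gripper":30},{"offset":[0,0,0],"delta_rot":[0,0,-0.1235],"gripper":30},{"offset":[0,0,0],"delta_rot":[0,0,-0.1235],"gripper":30},{"offset":[0,0,0],"delta_rot":[0,0,-0.1235],"gripper":30},{"offset":[0,0,0],"delta_rot":[0,0,-0.1235],"gripper":30},{"offset":[0,0,0],"delta_rot":[0,0,-0.1235],"gripper":30},{"offset":[0,0,0],"delta_rot":[0,0,-0.1235],"gripper":30},{"offset":[0,0,0],"delta_rot":[0,0,-0.1235],"gripper":30}]'

```text
t: 5.87
tool_pos: [0.5239, 0.1999, 0.1401]
tcp_rot: [-0.001, -0.616, 0.788, 0.001]
wrist_force: [-0.2, -0.8, -0.3]
opening: 0.0448
grasp_force: 12.0
```

Request:
step_arm --deltas '[{"offset":[0,0,1.5],"delta_rot":[0,0,0],"gripper":30},{"offset":[0,0,1.5],"delta_rot":[0,0,0],"gripper":30},{"offset":[0,0,1.5],"delta_rot":[0,0,0],"gripper":30},{"offset":[0,0,1],"delta_rot":[0,0,0],"gripper":30},{"offset":[0,0,0.5],"delta_rot":[0,0,0],"gripper":30},{"offset":[0,0,0],"delta_rot":[0,0,0],"gripper":30},{"offset":[0,0,0],"delta_rot":[0,0,0],"gripper":30}]'

```text
t: 6.45
tool_pos: [0.525, 0.2001, 0.0814]
tcp_rot: [-0.0, -0.614, 0.79, 0.0]
wrist_force: [-0.2, -0.9, -0.3]
opening: 0.0448
grasp_force: 12.0
```

Run:
```python
from h import *
go(527.4,199.8,36,165.7)
from rig import robot
v=robot.grab_frame("side")["image"][90:270,190:400];cv2.imwrite("pics/b1.png",cv2.resize(v,None,fx=3,fy=3))
```

```text
t 6.45 pos [525.  200.1  81.4] yaw 165.69 tilt [-0.001 -0.   ] | off cm [-0.03 -0.24  4.54] rotz -0.0
off after turn [-0.03 -0.24  4.54]
```

View pics/b1.png

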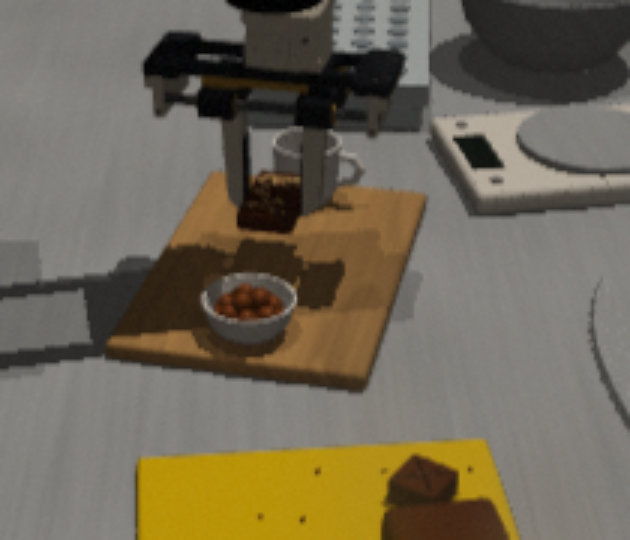

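The picture shows the slice held level above the board, about px (270,200), between the cup and the bowl. I'm lowering it to just above contact.

Request:
step_arm --deltas '[{"offset":[0,-0.24,1.2],"delta_rot":[0,0,0],"gripper":30},{"offset":[0,0,1.5],"delta_rot":[0,0,0],"gripper":30},{"offset":[0,0,1],"delta_rot":[0,0,0],"gripper":30},{"offset":[0,0,0.5],"delta_rot":[0,0,0],"gripper":30},{"offset":[0,0,0.3],"delta_rot":[0,0,0],"gripper":30},{"offset":[0,0,0],"delta_rot":[0,0,0],"gripper":30},{"offset":[0,0,0],"delta_rot":[0,0,0],"gripper":30}]'

```text
t: 7.08
tool_pos: [0.5278, 0.1997, 0.0368]
tcp_rot: [0.0, -0.614, 0.79, -0.0]
wrist_force: [0.4, 0.1, -0.6]
opening: 0.0449
grasp_force: 12.0
```

Request:
step_arm --deltas '[{"offset":[0,0,0.1],"delta_rot":[0,0,0],"gripper":30},{"offset":[0,0,0],"delta_rot":[0,0,0],"gripper":30}]'

```text
t: 7.25
tool_pos: [0.5279, 0.1997, 0.0361]
tcp_rot: [0.0, -0.614, 0.79, -0.0]
wrist_force: [0.1, -0.3, -1.0]
opening: 0.0448
grasp_force: 12.0
```

Request:
step_arm --deltas '[{"offset":[0,0,0.1],"delta_rot":[0,0,0],"gripper":30},{"offset":[0,0,0],"delta_rot":[0,0,0],"gripper":30}]'

```text
t: 7.42
tool_pos: [0.5277, 0.1997, 0.0349]
tcp_rot: [0.0, -0.614, 0.79, -0.0]
wrist_force: [0.0, -0.1, -0.3]
opening: 0.0449
grasp_force: 12.0
```

Request:
step_arm --deltas '[{"offset":[0,0,0.1],"delta_rot":[0,0,0],"gripper":30},{"offset":[0,0,0],"delta_rot":[0,0,0],"gripper":30}]'

```text
t: 7.58
tool_pos: [0.5278, 0.1997, 0.0349]
tcp_rot: [0.0, -0.614, 0.79, -0.0]
wrist_force: [-3.4, -1.7, 8.9]
opening: 0.0451
grasp_force: 12.0
```

Request:
step_arm --deltas '[{"offset":[0,0,-0.05],"delta_rot":[0,0,0],"gripper":58},{"offset":[0,0,0],"delta_rot":[0,0,0],"gripper":60},{"offset":[0,0,0],"delta_rot":[0,0,0],"gripper":60},{"offset":[0,0,0],"delta_rot":[0,0,0],"gripper":60},{"offset":[0,0,-1],"delta_rot":[0,0,0],"gripper":60},{"offset":[0,0,-2],"delta_rot":[0,0,0],"gripper":60},{"offset":[0,0,-3],"delta_rot":[0,0,0],"gripper":60},{"offset":[0,0,-3],"delta_rot":[0,0,0],"gripper":60},{"offset":[0,0,-2],"delta_rot":[0,0,0],"gripper":43},{"offset":[0,0,0],"delta_rot":[0,0,0],"gripper":43}]'

```text
t: 8.42
tool_pos: [0.5306, 0.2002, 0.1498]
tcp_rot: [0.004, -0.614, 0.79, -0.002]
wrist_force: [0.2, 0.0, 0.6]
opening: 0.0466
grasp_force: 0.0
```

Run:
```python
from h import *
go(512.3,-310.5,110,105)
```

```text
t 8.42 pos [530.6 200.2 149.8] yaw 165.71 tilt [0.009 0.002] | off cm [ 49.96 -10.8    3.88] rotz 1.06
off after turn [ 15.02 -48.86   3.88]
```

Request:
step_arm --deltas '[{"offset":[2.5,-0.6,0],"delta_rot":[0,0,0],"gripper":43},{"offset":[4,-0.9,0],"delta_rot":[0,0,0],"gripper":43},{"offset":[4,-0.9,0],"delta_rot":[0,0,0],"gripper":43},{"offset":[4,-0.9,0],"delta_rot":[0,0,0],"gripper":43},{"offset":[4,-0.9,0],"delta_rot":[0,0,0],"gripper":43},{"offset":[4,-0.9,0],"delta_rot":[0,0,0],"gripper":43},{"offset":[4,-0.9,0],"delta_rot":[0,0,0],"gripper":43},{"offset":[4,-0.9,0],"delta_rot":[0,0,0],"gripper":43},{"offset":[4,-0.9,0],"delta_rot":[0,0,0],"gripper":43},{"offset":[4,-0.9,0],"delta_rot":[0,0,0],"gripper":43},{"offset":[4,-0.9,0],"delta_rot":[0,0,0],"gripper":43},{"offset":[4,-0.9,0],"delta_rot":[0,0,0],"gripper":43}]'

```text
t: 9.42
tool_pos: [0.5257, -0.1859, 0.1492]
tcp_rot: [-0.062, -0.554, 0.829, -0.05]
wrist_force: [1.6, 0.5, -0.4]
opening: 0.0401
grasp_force: 0.0
```

Request:
step_arm --deltas '[{"offset":[3.3,-0.6,0],"delta_rot":[0,0,0],"gripper":43},{"offset":[0,0,0],"delta_rot":[0,0,0.118],"gripper":43},{"offset":[0,0,0],"delta_rot":[0,0,0.118],"gripper":43},{"offset":[0,0,0.5],"delta_rot":[0,0,0.118],"gripper":43},{"offset":[0,0,0.5],"delta_rot":[0,0,0.118],"gripper":43},{"offset":[0,0,1],"delta_rot":[0,0,0.118],"gripper":43},{"offset":[0,0,1],"delta_rot":[0,0,0.118],"gripper":43},{"offset":[0,0,1],"delta_rot":[0,0,0.118],"gripper":43},{"offset":[0,0,1],"delta_rot":[0,0,0.118],"gripper":43},{"offset":[0,0,0.5],"delta_rot":[0,0,0.118],"gripper":43},{"offset":[0,0,0],"delta_rot":[0,0,0],"gripper":43},{"offset":[0,0,0],"delta_rot":[0,0,0],"gripper":43}]'

```text
t: 10.42
tool_pos: [0.52, -0.2158, 0.0974]
tcp_rot: [-0.031, -0.052, 0.995, -0.083]
wrist_force: [0.1, -0.6, -0.4]
opening: 0.0401
grasp_force: 0.0
```

Run:
```python
from h import *
go(512.3,-310.5,32,105)
```

```text
t 10.42 pos [ 520.  -215.8   97.4] yaw 96.28 tilt [-0.054 -0.169] | off cm [ 1.23 -8.14  8.08] rotz -0.152
off after turn [ 2.45 -7.86  8.08]
```

```bash
cat >> h.py <<'E'
def fix(x,y,z,yaw):
    from rig import robot
    from scipy.spatial.transform import Rotation as Ro
    s=robot.get_state();q=s["tcp_rot"];A=Ro.from_quat([q[1],q[2],q[3],q[0]])
    T=Ro.from_euler("ZX",[yaw-90+180,180],degrees=True)
    if abs((T.as_matrix()[:2,1]@[np.cos(np.radians(yaw)),np.sin(np.radians(yaw))])-1)>1e-6: print("bad target")
    print("q",s["joints"].round(2),"pos",s["tool_pos"].round(4),"rv",(A.inv()*T).as_rotvec().round(3),"off now",(A.inv().apply(np.array([x,y,z])/1000-s["tool_pos"])*100).round(2))
E
python3 -c "
from h import *
fix(512.3,-310.5,110,105)"
```

```text
q [-0.48  0.41  1.69 -0.21  1.01 -2.05] pos [ 0.52   -0.2158  0.0974] rv [-0.158 -0.084 -0.158] off now [ 1.78 -9.41  0.4 ]
```

Request:
step_arm --deltas '[{"offset":[0,0,0],"delta_rot":[-0.079,-0.042,-0.079],"gripper":43},{"offset":[0,0,0],"delta_rot":[-0.079,-0.042,-0.079],"gripper":43},{"offset":[0,0,0],"delta_rot":[0,0,0],"gripper":43},{"offset":[0,0,0],"delta_rot":[0,0,0],"gripper":43}]'

```text
t: 10.75
tool_pos: [0.5202, -0.2175, 0.0983]
tcp_rot: [-0.001, -0.125, 0.992, -0.004]
wrist_force: [-0.2, 0.6, -0.4]
opening: 0.0401
grasp_force: 0.0
```

```bash
python3 -c "
from h import *
fix(512.3,-310.5,110,105)
go(512.3,-310.5,110,105)"
```

```text
q [-0.59  0.41  1.68 -0.01  1.05 -2.41] pos [ 0.5202 -0.2175  0.0983] rv [-0.007 -0.002 -0.012] off now [ 3.07 -8.83 -1.1 ]
t 10.75 pos [ 520.2 -217.5   98.3] yaw 104.33 tilt [-0.    -0.008] | off cm [ 3.07 -8.83 -1.1 ] rotz -0.012
off after turn [ 3.17 -8.79 -1.1 ]
```

Request:
step_arm --deltas '[{"offset":[0.8,-2.2,-0.3],"delta_rot":[-0.007,0,-0.012],"gripper":43},{"offset":[0.8,-2.2,0],"delta_rot":[0,0,0],"gripper":43},{"offset":[0.8,-2.2,0],"delta_rot":[0,0,0],"gripper":43},{"offset":[0.7,-2.2,0],"delta_rot":[0,0,0],"gripper":43},{"offset":[0,0,2],"delta_rot":[0,0,0],"gripper":43},{"offset":[0,0,1],"delta_rot":[0,0,0],"gripper":43},{"offset":[0,0,0],"delta_rot":[0,0,0],"gripper":43},{"offset":[0,0,0],"delta_rot":[0,0,0],"gripper":43},{"offset":[0,0,0],"delta_rot":[0,0,0],"gripper":43}]'

```text
t: 11.5
tool_pos: [0.5136, -0.3079, 0.0712]
tcp_rot: [-0.001, -0.133, 0.991, 0.001]
wrist_force: [-0.3, 0.2, -0.2]
opening: 0.0398
grasp_force: 0.0
```

```bash
python3 -c "
from h import *
fix(512.3,-310.5,32,105)
from rig import robot
v=robot.grab_frame('side')['image'][220:400,190:420];cv2.imwrite('pics/c1.png',cv2.resize(v,None,fx=3,fy=3))"
```

```text
q [-0.73  0.5   1.61 -0.    1.03 -2.56] pos [ 0.5136 -0.3079  0.0712] rv [ 0.002 -0.002  0.005] off now [ 0.18 -0.22  3.92]
```

View pics/c1.png

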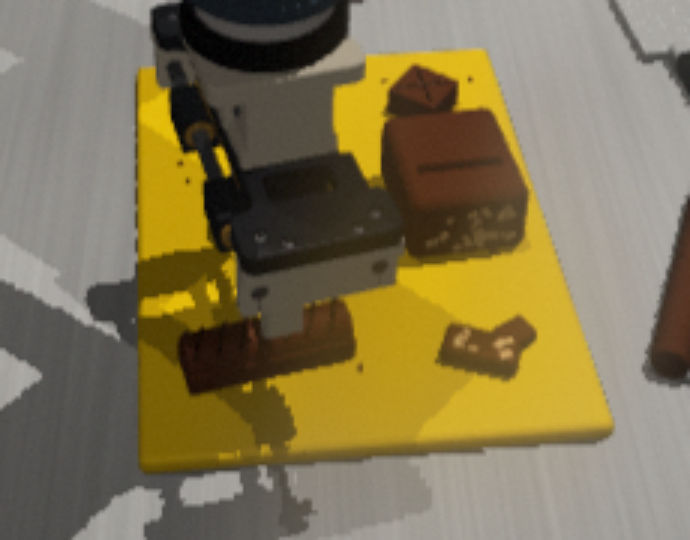

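The picture shows the near finger over the middle of the log, px (280,320), lined up across it. I'll go down and grip.

Request:
step_arm --deltas '[{"offset":[0.18,-0.22,0.5],"delta_rot":[0,0,0.005],"gripper":43},{"offset":[0,0,1.2],"delta_rot":[0,0,0],"gripper":43},{"offset":[0,0,1.2],"delta_rot":[0,0,0],"gripper":43},{"offset":[0,0,0.7],"delta_rot":[0,0,0],"gripper":43},{"offset":[0,0,0.25],"delta_rot":[0,0,0],"gripper":43},{"offset":[0,0,0],"delta_rot":[0,0,0],"gripper":43},{"offset":[0,0,0],"delta_rot":[0,0,0],"gripper":43},{"offset":[0,0,0],"delta_rot":[0,0,0],"gripper":15},{"offset":[0,0,0],"delta_rot":[0,0,0],"gripper":15},{"offset":[0,0,0],"delta_rot":[0,0,0],"gripper":15},{"offset":[0,0,0],"delta_rot":[0,0,0],"gripper":15}]'

```text
t: 12.47
tool_pos: [0.5123, -0.3118, 0.0329]
tcp_rot: [-0.0, -0.13, 0.991, 0.0]
wrist_force: [0.6, -0.2, 1.1]
opening: 0.0279
grasp_force: 12.0
```

Request:
step_arm --deltas '[{"offset":[0,0,-0.5],"delta_rot":[0,0,0],"gripper":15},{"offset":[0,0,-1.5],"delta_rot":[0,0,0],"gripper":15},{"offset":[0,0,-2.5],"delta_rot":[0,0,0],"gripper":15},{"offset":[0,0,-2.5],"delta_rot":[0,0,0],"gripper":15},{"offset":[0,0,-2.5],"delta_rot":[0,0,0],"gripper":15},{"offset":[0,0,-1.5],"delta_rot":[0,0,0],"gripper":15},{"offset":[0,0,0],"delta_rot":[0,0,0],"gripper":15},{"offset":[0,0,0],"delta_rot":[0,0,0],"gripper":15},{"offset":[0,0,0],"delta_rot":[0,0,0],"gripper":15}]'

```text
t: 13.22
tool_pos: [0.5116, -0.3111, 0.1413]
tcp_rot: [-0.001, -0.13, 0.991, 0.001]
wrist_force: [0.9, -1.2, -0.5]
opening: 0.0279
grasp_force: 12.0
```

```bash
python3 -c "
from h import *
C=np.array([527.4,199.8]);t=C+68*np.array([.969,-.247]);print(t)
go(*t,110,165.7)
from rig import robot
import pickle
f=robot.grab_frame('top');pickle.dump(f,open('top1.pkl','wb'));cv2.imwrite('pics/d1.png',cv2.resize(f['image'][140:290,110:380],None,fx=2.9,fy=2.9))"
```

```text
[593.292 183.004]
t 13.22 pos [ 511.6 -311.1  141.3] yaw 104.96 tilt [-0.003  0.003] | off cm [-20.65  45.62   3.23] rotz -1.06
off after turn [-49.9    4.28   3.23]
```

View pics/d1.png

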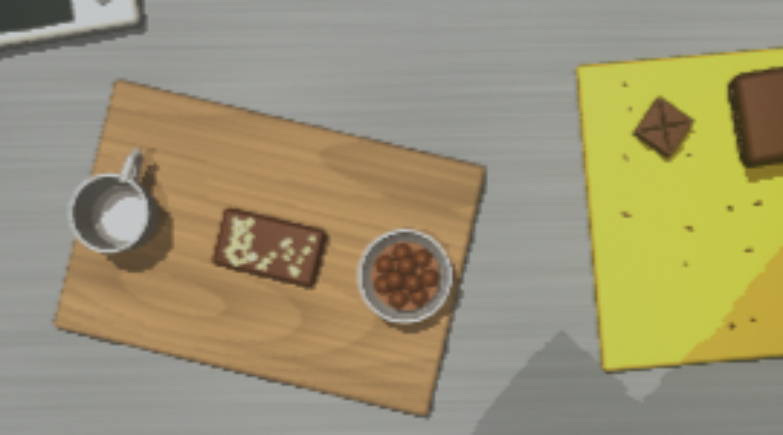

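The picture shows the slice lying flat at crop px (270,247). The board's centre is at (272,247), so it sits in the middle. Now I'll carry the log over.

Request:
step_arm --deltas '[{"offset":[-0.7,1.5,0],"delta_rot":[0,0,0],"gripper":15},{"offset":[-1.3,2.9,0],"delta_rot":[0,0,0],"gripper":15},{"offset":[-1.5,3.3,0],"delta_rot":[0,0,0],"gripper":15},{"offset":[-1.5,3.3,0],"delta_rot":[0,0,0],"gripper":15},{"offset":[-1.5,3.3,0],"delta_rot":[0,0,0],"gripper":15},{"offset":[-1.5,3.3,0],"delta_rot":[0,0,0],"gripper":15},{"offset":[-1.5,3.3,0],"delta_rot":[0,0,0],"gripper":15},{"offset":[-1.5,3.3,0],"delta_rot":[0,0,0],"gripper":15},{"offset":[-1.5,3.3,0],"delta_rot":[0,0,0],"gripper":15},{"offset":[-1.5,3.3,0],"delta_rot":[0,0,0],"gripper":15},{"offset":[-1.5,3.3,0],"delta_rot":[0,0,0],"gripper":15},{"offset":[-1.5,3.3,0],"delta_rot":[0,0,0],"gripper":15}]'

```text
t: 14.27
tool_pos: [0.5786, 0.0964, 0.1415]
tcp_rot: [-0.002, -0.13, 0.991, 0.001]
wrist_force: [0.1, -0.1, -1.2]
opening: 0.0278
grasp_force: 12.0
```

Request:
step_arm --deltas '[{"offset":[-1.5,3.3,0],"delta_rot":[0,0,0],"gripper":15},{"offset":[-1.4,3.2,0],"delta_rot":[0,0,0],"gripper":15},{"offset":[-0.75,1.7,0],"delta_rot":[0,0,0],"gripper":15},{"offset":[0,0,0],"delta_rot":[0,0,-0.118],"gripper":15},{"offset":[0,0,0],"delta_rot":[0,0,-0.118],"gripper":15},{"offset":[0,0,0],"delta_rot":[0,0,-0.118],"gripper":15},{"offset":[0,0,0],"delta_rot":[0,0,-0.118],"gripper":15},{"offset":[0,0,0],"delta_rot":[0,0,-0.118],"gripper":15},{"offset":[0,0,0],"delta_rot":[0,0,-0.118],"gripper":15},{"offset":[0,0,0],"delta_rot":[0,0,-0.118],"gripper":15},{"offset":[0,0,0],"delta_rot":[0,0,-0.118],"gripper":15},{"offset":[0,0,0],"delta_rot":[0,0,-0.118],"gripper":15}]'

```text
t: 15.27
tool_pos: [0.5925, 0.1831, 0.1413]
tcp_rot: [-0.002, -0.617, 0.787, 0.002]
wrist_force: [0.4, -0.2, -0.9]
opening: 0.0281
grasp_force: 12.0
```

Request:
step_arm --deltas '[{"offset":[0,0,1],"delta_rot":[0,0,0],"gripper":15},{"offset":[0,0,1],"delta_rot":[0,0,0],"gripper":15},{"offset":[0,0,1],"delta_rot":[0,0,0],"gripper":15},{"offset":[0,0,0],"delta_rot":[0,0,0],"gripper":15},{"offset":[0,0,0],"delta_rot":[0,0,0],"gripper":15},{"offset":[0,0,0],"delta_rot":[0,0,0],"gripper":15}]'

```text
t: 15.77
tool_pos: [0.5939, 0.1822, 0.1125]
tcp_rot: [-0.001, -0.614, 0.789, 0.001]
wrist_force: [0.8, 0.3, -0.5]
opening: 0.0277
grasp_force: 12.0
```

```bash
python3 -c "
from h import *
fix(593.3,183,37,165.7)
f=pickle.load(open('top1.pkl','rb'));hs=cv2.cvtColor(f['image'],cv2.COLOR_BGR2HSV)
C=np.array([527.4,199.8]);ex=np.array([.969,-.247]);ey=np.array([.247,.969])
m=((hs[...,2]<125)&(hs[...,1]>70)).astype(np.uint8);m[:210]=0;m[242:]=0;m[:,:181]=0;m[:,225:]=0
c=max(cv2.findContours(cv2.morphologyEx(m,cv2.MORPH_CLOSE,np.ones((5,5))),0,1)[0],key=cv2.contourArea)
r=rect(plane(f,c,.023));print(*r,'board',(r[0]-C)@ex,(r[0]-C)@ey)"
```

```text
q [ 0.12  0.49  1.51  0.    1.14 -2.78] pos [0.5939 0.1822 0.1125] rv [0.003 0.001 0.001] off now [-0.05  0.05  7.55]
[526.3 198.1] [83.7 47.6] 75.6 board -0.6460000000000179 -1.919000000000022
```

Slice measured at (-0.6, -1.9) mm in the board frame. I'll lower the log.

Request:
step_arm --deltas '[{"offset":[0,0.05,1],"delta_rot":[0,0,0],"gripper":15},{"offset":[0,0,2],"delta_rot":[0,0,0],"gripper":15},{"offset":[0,0,2],"delta_rot":[0,0,0],"gripper":15},{"offset":[0,0,1.5],"delta_rot":[0,0,0],"gripper":15},{"offset":[0,0,0.7],"delta_rot":[0,0,0],"gripper":15},{"offset":[0,0,0.3],"delta_rot":[0,0,0],"gripper":15},{"offset":[0,0,0],"delta_rot":[0,0,0],"gripper":15},{"offset":[0,0,0],"delta_rot":[0,0,0],"gripper":15},{"offset":[0,0,0],"delta_rot":[0,0,0],"gripper":15}]'

```text
t: 16.52
tool_pos: [0.5943, 0.1825, 0.0391]
tcp_rot: [0.001, -0.614, 0.789, 0.001]
wrist_force: [-0.0, 0.9, -0.5]
opening: 0.0281
grasp_force: 12.0
```

Request:
step_arm --deltas '[{"offset":[0,0,0.05],"delta_rot":[0,0,0],"gripper":15},{"offset":[0,0,0],"delta_rot":[0,0,0],"gripper":15}]'

```text
t: 16.68
tool_pos: [0.5939, 0.1825, 0.0382]
tcp_rot: [0.0, -0.614, 0.789, 0.001]
wrist_force: [-0.6, 0.1, -0.7]
opening: 0.028
grasp_force: 12.0
```

Request:
step_arm --deltas '[{"offset":[0,0,0.15],"delta_rot":[0,0,0],"gripper":15},{"offset":[0,0,0],"delta_rot":[0,0,0],"gripper":15},{"offset":[0,0,0],"delta_rot":[0,0,0],"gripper":15}]'

```text
t: 16.93
tool_pos: [0.5933, 0.1824, 0.0359]
tcp_rot: [-0.0, -0.614, 0.789, 0.001]
wrist_force: [0.2, -0.4, -0.4]
opening: 0.0279
grasp_force: 12.0
```

Request:
step_arm --deltas '[{"offset":[0,0,0.1],"delta_rot":[0,0,0],"gripper":15},{"offset":[0,0,0],"delta_rot":[0,0,0],"gripper":15},{"offset":[0,0,0],"delta_rot":[0,0,0],"gripper":15}]'

```text
t: 17.18
tool_pos: [0.5934, 0.1825, 0.0358]
tcp_rot: [-0.0, -0.614, 0.789, 0.001]
wrist_force: [-2.5, 0.8, 6.1]
opening: 0.0277
grasp_force: 12.0
```

Request:
step_arm --deltas '[{"offset":[0,0,-0.05],"delta_rot":[0,0,0],"gripper":40},{"offset":[0,0,0],"delta_rot":[0,0,0],"gripper":41},{"offset":[0,0,0],"delta_rot":[0,0,0],"gripper":41},{"offset":[0,0,0],"delta_rot":[0,0,0],"gripper":41},{"offset":[0,0,-1],"delta_rot":[0,0,0],"gripper":41},{"offset":[0,0,-2],"delta_rot":[0,0,0],"gripper":41},{"offset":[0,0,-3],"delta_rot":[0,0,0],"gripper":41},{"offset":[0,0,-3],"delta_rot":[0,0,0],"gripper":41},{"offset":[0,0,-2],"delta_rot":[0,0,0],"gripper":50},{"offset":[0,0,0],"delta_rot":[0,0,0.122],"gripper":50},{"offset":[0,0,0],"delta_rot":[0,0,0.122],"gripper":50},{"offset":[0,0,0],"delta_rot":[0,0,0.122],"gripper":50}]'

```text
t: 18.18
tool_pos: [0.594, 0.1824, 0.147]
tcp_rot: [0.0, -0.458, 0.889, 0.001]
wrist_force: [0.5, 0.9, 0.1]
opening: 0.0464
grasp_force: 0.0
```

Request:
step_arm --deltas '[{"offset":[0,0,0],"delta_rot":[0,0,0.122],"gripper":50},{"offset":[0,0,0],"delta_rot":[0,0,0.122],"gripper":50},{"offset":[0,0,0],"delta_rot":[0,0,0.122],"gripper":50},{"offset":[0,0,0],"delta_rot":[0,0,0.122],"gripper":50},{"offset":[0,0,0],"delta_rot":[0,0,0.122],"gripper":50},{"offset":[0,0,0],"delta_rot":[0,0,0.122],"gripper":50},{"offset":[0,0,0],"delta_rot":[0,0,0.122],"gripper":50},{"offset":[0,0,0],"delta_rot":[0,0,0.122],"gripper":50},{"offset":[0,0,0],"delta_rot":[0,0,0.122],"gripper":50},{"offset":[0,0,0],"delta_rot":[0,0,0.122],"gripper":50},{"offset":[0,0,0],"delta_rot":[0,0,0.122],"gripper":50},{"offset":[0,0,0],"delta_rot":[0,0,0.122],"gripper":50}]'

```text
t: 19.18
tool_pos: [0.5936, 0.1823, 0.1461]
tcp_rot: [-0.001, 0.254, 0.967, 0.001]
wrist_force: [0.0, -0.5, 0.1]
opening: 0.0464
grasp_force: 0.0
```

```bash
python3 -c "
from h import *
fix(615.4,-105.4,90,53.5)"
```

```text
q [ 0.12  0.45  1.48  0.    1.21 -0.94] pos [0.5936 0.1823 0.1461] rv [ 0.    -0.002  0.124] off now [-16.03 -24.     5.57]
```

Request:
step_arm --deltas '[{"offset":[-1.6,-2.4,0],"delta_rot":[0,0,0],"gripper":50},{"offset":[-2.2,-3.3,0],"delta_rot":[0,0,0],"gripper":50},{"offset":[-2.2,-3.3,0],"delta_rot":[0,0,0],"gripper":50},{"offset":[-2.2,-3.3,0],"delta_rot":[0,0,0],"gripper":50},{"offset":[-2.2,-3.3,0],"delta_rot":[0,0,0],"gripper":50},{"offset":[-2.2,-3.3,0],"delta_rot":[0,0,0],"gripper":50},{"offset":[-2.2,-3.3,0],"delta_rot":[0,0,0],"gripper":50},{"offset":[-1.23,-1.8,1],"delta_rot":[0,0,0.124],"gripper":50},{"offset":[0,0,2],"delta_rot":[0,0,0],"gripper":50},{"offset":[0,0,2],"delta_rot":[0,0,0],"gripper":50},{"offset":[0,0,1],"delta_rot":[0,0,0],"gripper":50},{"offset":[0,0,0],"delta_rot":[0,0,0],"gripper":50}]'

```text
t: 20.18
tool_pos: [0.6153, -0.1048, 0.0827]
tcp_rot: [-0.004, 0.31, 0.951, 0.0]
wrist_force: [-1.0, 0.7, -0.4]
opening: 0.0465
grasp_force: 0.0
```

Request:
step_arm --deltas '[{"offset":[0,0,1],"delta_rot":[0,0,0],"gripper":50},{"offset":[0,0,0],"delta_rot":[0,0,0],"gripper":50},{"offset":[0,0,0],"delta_rot":[0,0,0],"gripper":50}]'

```text
t: 20.43
tool_pos: [0.6173, -0.1048, 0.0754]
tcp_rot: [-0.001, 0.31, 0.951, 0.0]
wrist_force: [0.8, -0.9, -0.0]
opening: 0.0467
grasp_force: 0.0
```

```bash
python3 -c "
from h import *
fix(615.4,-105.4,33,53.5)
from rig import robot
v=robot.grab_frame('side')['image'][120:330,190:440];cv2.imwrite('pics/e1.png',cv2.resize(v,None,fx=2.8,fy=2.8))"
```

```text
q [-0.35  0.53  1.54  0.    1.07 -1.29] pos [ 0.6173 -0.1048  0.0754] rv [ 0.    -0.002  0.007] off now [ 0.12 -0.16  4.24]
```

View pics/e1.png

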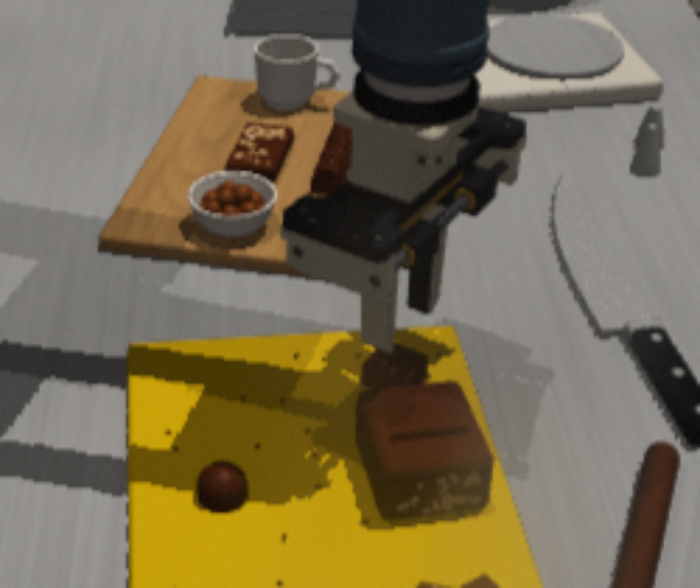

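The picture shows the gripper over the square, px (395,365), with the near finger clear of the loaf, and the slice and log lying flat on the board. I'll go down and grip.

Request:
step_arm --deltas '[{"offset":[0.12,-0.16,0.5],"delta_rot":[0,0,0.007],"gripper":50},{"offset":[0,0,1.5],"delta_rot":[0,0,0],"gripper":50},{"offset":[0,0,1.3],"delta_rot":[0,0,0],"gripper":50},{"offset":[0,0,0.7],"delta_rot":[0,0,0],"gripper":50},{"offset":[0,0,0.2],"delta_rot":[0,0,0],"gripper":50},{"offset":[0,0,0],"delta_rot":[0,0,0],"gripper":50},{"offset":[0,0,0],"delta_rot":[0,0,0],"gripper":50},{"offset":[0,0,0],"delta_rot":[0,0,0],"gripper":20},{"offset":[0,0,0],"delta_rot":[0,0,0],"gripper":20},{"offset":[0,0,0],"delta_rot":[0,0,0],"gripper":20},{"offset":[0,0,0],"delta_rot":[0,0,0],"gripper":20}]' --squeeze 8

```text
t: 21.4
tool_pos: [0.6156, -0.106, 0.0337]
tcp_rot: [-0.0, 0.314, 0.95, 0.0]
wrist_force: [-0.4, 0.0, 2.6]
opening: 0.0344
grasp_force: 8.0
```

Request:
step_arm --deltas '[{"offset":[0,0,-0.5],"delta_rot":[0,0,0],"gripper":20},{"offset":[0,0,-1.5],"delta_rot":[0,0,0],"gripper":20},{"offset":[0,0,-2.5],"delta_rot":[0,0,0],"gripper":20},{"offset":[0,0,-3],"delta_rot":[0,0,0],"gripper":20},{"offset":[0,0,-3],"delta_rot":[0,0,0],"gripper":20},{"offset":[0,0,-2],"delta_rot":[0,0,0],"gripper":20},{"offset":[0,0,-1],"delta_rot":[0,0,0],"gripper":20},{"offset":[0,0,0],"delta_rot":[0,0,0],"gripper":20},{"offset":[0,0,0],"delta_rot":[0,0,0],"gripper":20}]'

```text
t: 22.15
tool_pos: [0.6151, -0.1059, 0.1676]
tcp_rot: [-0.001, 0.314, 0.95, 0.0]
wrist_force: [0.1, 0.5, -1.0]
opening: 0.0339
grasp_force: 8.0
```

```bash
python3 -c "
from h import *
C=np.array([527.4,199.8]);t=C-67*np.array([.969,-.247])+109*np.array([.247,.969]);print(t)
go(*t,90,75.7)"
```

```text
[489.4  321.97]
t 22.15 pos [ 615.1 -105.9  167.6] yaw 53.45 tilt [-0.002  0.001] | off cm [35.55 26.89  7.85] rotz -0.388
off after turn [22.73 38.35  7.85]
```

Request:
step_arm --deltas '[{"offset":[1.4,1.05,0],"delta_rot":[0,0,0],"gripper":20},{"offset":[2.4,1.8,0],"delta_rot":[0,0,0],"gripper":20},{"offset":[2.8,2.1,0],"delta_rot":[0,0,0],"gripper":20},{"offset":[2.8,2.1,0],"delta_rot":[0,0,0],"gripper":20},{"offset":[2.8,2.1,0],"delta_rot":[0,0,0],"gripper":20},{"offset":[2.8,2.1,0],"delta_rot":[0,0,0],"gripper":20},{"offset":[2.8,2.1,0],"delta_rot":[0,0,0],"gripper":20},{"offset":[2.8,2.1,0],"delta_rot":[0,0,0],"gripper":20},{"offset":[2.8,2.1,0],"delta_rot":[0,0,0],"gripper":20},{"offset":[2.8,2.1,0],"delta_rot":[0,0,0],"gripper":20},{"offset":[2.8,2.1,0],"delta_rot":[0,0,0],"gripper":20},{"offset":[2.8,2.1,0],"delta_rot":[0,0,0],"gripper":20}]'

```text
t: 23.15
tool_pos: [0.4991, 0.2768, 0.1665]
tcp_rot: [-0.003, 0.313, 0.95, -0.001]
wrist_force: [0.8, 0.9, -0.5]
opening: 0.0335
grasp_force: 8.0
```

Request:
step_arm --deltas '[{"offset":[2.4,1.85,0],"delta_rot":[0,0,0],"gripper":20},{"offset":[1.35,1.2,0],"delta_rot":[0,0,0],"gripper":20},{"offset":[0,0,0],"delta_rot":[0,0,-0.097],"gripper":20},{"offset":[0,0,0],"delta_rot":[0,0,-0.097],"gripper":20},{"offset":[0,0,0],"delta_rot":[0,0,-0.097],"gripper":20},{"offset":[0,0,0],"delta_rot":[0,0,-0.097],"gripper":20},{"offset":[0,0,1.5],"delta_rot":[0,0,0],"gripper":20},{"offset":[0,0,2],"delta_rot":[0,0,0],"gripper":20},{"offset":[0,0,1.5],"delta_rot":[0,0,0],"gripper":20},{"offset":[0,0,0],"delta_rot":[0,0,0],"gripper":20},{"offset":[0,0,0],"delta_rot":[0,0,0],"gripper":20},{"offset":[0,0,0],"delta_rot":[0,0,0],"gripper":20}]'

```text
t: 24.15
tool_pos: [0.4893, 0.3222, 0.1185]
tcp_rot: [-0.001, 0.124, 0.992, 0.0]
wrist_force: [-0.5, 0.7, -0.5]
opening: 0.034
grasp_force: 8.0
```

```bash
python3 -c "
from h import *
fix(489.4,322,38,75.7)"
```

```text
q [ 0.39  0.42  1.6   0.    1.12 -0.93] pos [0.4893 0.3222 0.1185] rv [ 0.    -0.003 -0.   ] off now [-0.04 -0.02  8.05]
```

Request:
step_arm --deltas '[{"offset":[0,0,1],"delta_rot":[0,0,0],"gripper":20},{"offset":[0,0,2],"delta_rot":[0,0,0],"gripper":20},{"offset":[0,0,2],"delta_rot":[0,0,0],"gripper":20},{"offset":[0,0,1.5],"delta_rot":[0,0,0],"gripper":20},{"offset":[0,0,1],"delta_rot":[0,0,0],"gripper":20},{"offset":[0,0,0.5],"delta_rot":[0,0,0],"gripper":20},{"offset":[0,0,0],"delta_rot":[0,0,0],"gripper":20},{"offset":[0,0,0],"delta_rot":[0,0,0],"gripper":20},{"offset":[0,0,0],"delta_rot":[0,0,0],"gripper":20}]'

```text
t: 24.9
tool_pos: [0.4905, 0.3224, 0.0398]
tcp_rot: [-0.0, 0.125, 0.992, 0.001]
wrist_force: [-0.3, 0.0, 0.2]
opening: 0.0338
grasp_force: 8.0
```

Request:
step_arm --deltas '[{"offset":[0,0,0.1],"delta_rot":[0,0,0],"gripper":20},{"offset":[0,0,0],"delta_rot":[0,0,0],"gripper":20},{"offset":[0,0,0],"delta_rot":[0,0,0],"gripper":20}]'

```text
t: 25.15
tool_pos: [0.49, 0.3221, 0.0383]
tcp_rot: [-0.001, 0.125, 0.992, 0.001]
wrist_force: [0.4, 0.1, 0.2]
opening: 0.0339
grasp_force: 8.0
```

Request:
step_arm --deltas '[{"offset":[0,0,0.1],"delta_rot":[0,0,0],"gripper":20},{"offset":[0,0,0],"delta_rot":[0,0,0],"gripper":20},{"offset":[0,0,0],"delta_rot":[0,0,0],"gripper":20}]'

```text
t: 25.4
tool_pos: [0.4896, 0.322, 0.0368]
tcp_rot: [-0.001, 0.125, 0.992, 0.001]
wrist_force: [-0.5, 0.2, -0.4]
opening: 0.0341
grasp_force: 8.0
```

Request:
step_arm --deltas '[{"offset":[0,0,0.1],"delta_rot":[0,0,0],"gripper":20},{"offset":[0,0,0],"delta_rot":[0,0,0],"gripper":20},{"offset":[0,0,0],"delta_rot":[0,0,0],"gripper":20}]'

```text
t: 25.65
tool_pos: [0.4898, 0.322, 0.0363]
tcp_rot: [-0.001, 0.125, 0.992, 0.001]
wrist_force: [-1.6, -1.2, 5.0]
opening: 0.0339
grasp_force: 8.0
```

Request:
step_arm --deltas '[{"offset":[0,0,-0.05],"delta_rot":[0,0,0],"gripper":48},{"offset":[0,0,0],"delta_rot":[0,0,0],"gripper":48},{"offset":[0,0,0],"delta_rot":[0,0,0],"gripper":48},{"offset":[0,0,0],"delta_rot":[0,0,0],"gripper":48},{"offset":[0,0,-1],"delta_rot":[0,0,0],"gripper":48},{"offset":[0,0,-2],"delta_rot":[0,0,0],"gripper":48},{"offset":[0,0,-3],"delta_rot":[0,0,0],"gripper":48},{"offset":[0,0,-3],"delta_rot":[0,0,0],"gripper":48},{"offset":[0,0,-2],"delta_rot":[0,0,0],"gripper":48},{"offset":[0,0,0],"delta_rot":[0,0,0],"gripper":48},{"offset":[0,0,0],"delta_rot":[0,0,0],"gripper":48},{"offset":[0,0,0],"delta_rot":[0,0,0],"gripper":48}]'

```text
t: 26.65
tool_pos: [0.4893, 0.3216, 0.1458]
tcp_rot: [-0.001, 0.125, 0.992, 0.0]
wrist_force: [-0.3, 0.3, 0.1]
opening: 0.0446
grasp_force: 0.0
```

```bash
python3 -c "
from h import *
go(497.6,-214.1,80,75.7)"
```

```text
t 26.65 pos [489.3 321.6 145.8] yaw 75.68 tilt [-0.003  0.001] | off cm [-14.07 -51.71   6.53] rotz -0.0
off after turn [-14.05 -51.71   6.53]
```

Request:
step_arm --deltas '[{"offset":[-0.6,-2.3,0],"delta_rot":[0,0,0],"gripper":48},{"offset":[-1,-3.8,0],"delta_rot":[0,0,0],"gripper":48},{"offset":[-1,-3.8,0],"delta_rot":[0,0,0],"gripper":48},{"offset":[-1,-3.8,0],"delta_rot":[0,0,0],"gripper":48},{"offset":[-1,-3.8,0],"delta_rot":[0,0,0],"gripper":48},{"offset":[-1,-3.8,0],"delta_rot":[0,0,0],"gripper":48},{"offset":[-1,-3.8,0],"delta_rot":[0,0,0],"gripper":48},{"offset":[-1,-3.8,0],"delta_rot":[0,0,0],"gripper":48},{"offset":[-1,-3.8,0],"delta_rot":[0,0,0],"gripper":48},{"offset":[-1,-3.8,0],"delta_rot":[0,0,0],"gripper":48},{"offset":[-1,-3.8,0],"delta_rot":[0,0,0],"gripper":48},{"offset":[-1,-3.8,0],"delta_rot":[0,0,0],"gripper":48}]'

```text
t: 27.65
tool_pos: [0.4918, -0.1355, 0.144]
tcp_rot: [-0.003, 0.125, 0.992, 0.001]
wrist_force: [0.5, 0.8, 0.1]
opening: 0.0447
grasp_force: 0.0
```

Request:
step_arm --deltas '[{"offset":[-1.2,-3.8,0],"delta_rot":[0,0,0],"gripper":48},{"offset":[-1.27,-3.8,0],"delta_rot":[0,0,0],"gripper":48},{"offset":[0,0,1.5],"delta_rot":[0,0,0],"gripper":48},{"offset":[0,0,2.5],"delta_rot":[0,0,0],"gripper":48},{"offset":[0,0,2],"delta_rot":[0,0,0],"gripper":48},{"offset":[0,0,0.5],"delta_rot":[0,0,0],"gripper":48},{"offset":[0,0,0],"delta_rot":[0,0,0],"gripper":48},{"offset":[0,0,0],"delta_rot":[0,0,0],"gripper":48}]'

```text
t: 28.32
tool_pos: [0.498, -0.2134, 0.0801]
tcp_rot: [-0.002, 0.124, 0.992, 0.001]
wrist_force: [-0.1, 0.2, 0.2]
opening: 0.045
grasp_force: 0.0
```

```bash
python3 -c "
from h import *
fix(497.6,-214.1,34,75.7)
from rig import robot
v=robot.grab_frame('side')['image'][180:360,190:420];cv2.imwrite('pics/g1.png',cv2.resize(v,None,fx=3,fy=3))"
```

```text
q [-0.61  0.4   1.75  0.    0.99 -1.93] pos [ 0.498  -0.2134  0.0801] rv [ 0.001 -0.004 -0.   ] off now [ 0.   -0.08  4.61]
```

View pics/g1.png

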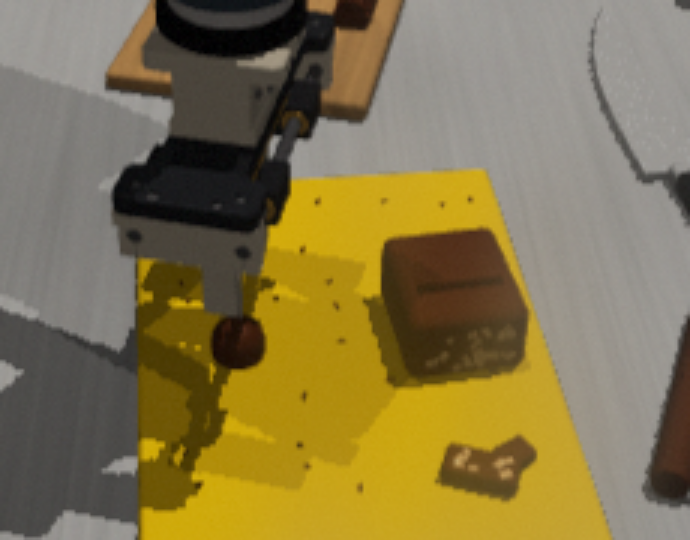

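The picture shows the dome at px (238,342), just below the near finger tip. The sideways shift fits the finger's lean, so I'll grip gently.

Request:
step_arm --deltas '[{"offset":[0,-0.08,0.6],"delta_rot":[0,0,0],"gripper":48},{"offset":[0,0,1.5],"delta_rot":[0,0,0],"gripper":48},{"offset":[0,0,1.5],"delta_rot":[0,0,0],"gripper":48},{"offset":[0,0,0.8],"delta_rot":[0,0,0],"gripper":48},{"offset":[0,0,0.2],"delta_rot":[0,0,0],"gripper":48},{"offset":[0,0,0],"delta_rot":[0,0,0],"gripper":48},{"offset":[0,0,0],"delta_rot":[0,0,0],"gripper":48},{"offset":[0,0,0],"delta_rot":[0,0,0],"gripper":20},{"offset":[0,0,0],"delta_rot":[0,0,0],"gripper":20},{"offset":[0,0,0],"delta_rot":[0,0,0],"gripper":20},{"offset":[0,0,0],"delta_rot":[0,0,0],"gripper":20}]' --squeeze 5

```text
t: 29.28
tool_pos: [0.4984, -0.2148, 0.0351]
tcp_rot: [-0.0, 0.125, 0.992, 0.0]
wrist_force: [0.2, -0.7, 3.6]
opening: 0.0304
grasp_force: 5.0
```

Request:
step_arm --deltas '[{"offset":[0,0,-0.5],"delta_rot":[0,0,0],"gripper":20},{"offset":[0,0,-1.5],"delta_rot":[0,0,0],"gripper":20},{"offset":[0,0,-2.5],"delta_rot":[0,0,0],"gripper":20},{"offset":[0,0,-3],"delta_rot":[0,0,0],"gripper":20},{"offset":[0,0,-2.5],"delta_rot":[0,0,0],"gripper":20},{"offset":[0,0,-1.5],"delta_rot":[0,0,0],"gripper":20},{"offset":[0,0,0],"delta_rot":[0,0,0],"gripper":20},{"offset":[0,0,0],"delta_rot":[0,0,0],"gripper":20},{"offset":[0,0,0],"delta_rot":[0,0,0],"gripper":20}]'

```text
t: 30.03
tool_pos: [0.4974, -0.2142, 0.1484]
tcp_rot: [-0.002, 0.125, 0.992, 0.001]
wrist_force: [-0.4, -0.0, -0.5]
opening: 0.0306
grasp_force: 5.0
```

```bash
python3 -c "
from h import *
go(526.8,198.9,100,75.7)
from rig import robot
f=robot.grab_frame('top');pickle.dump(f,open('top2.pkl','wb'));cv2.imwrite('pics/i1.png',cv2.resize(f['image'][140:290,110:380],None,fx=2.9,fy=2.9))"
```

```text
t 30.03 pos [ 497.4 -214.2  148.4] yaw 75.68 tilt [-0.003  0.002] | off cm [ 7.35 40.74  4.93] rotz -0.0
off after turn [ 7.34 40.74  4.93]
```

View pics/i1.png

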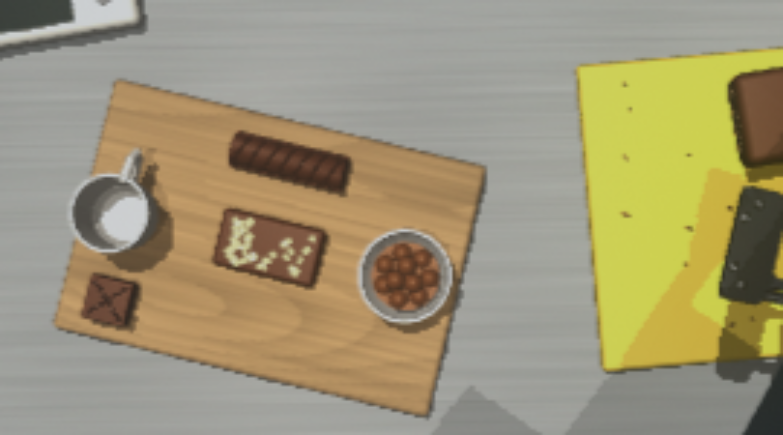

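The picture shows the log behind the slice at crop px (290,162), the square in front of the cup at (110,302), and the cup and bowl where they were. Now the dome goes onto the slice.

Request:
step_arm --deltas '[{"offset":[0.35,2,0],"delta_rot":[0,0,0],"gripper":20},{"offset":[0.6,3.4,0],"delta_rot":[0,0,0],"gripper":20},{"offset":[0.7,3.8,0],"delta_rot":[0,0,0],"gripper":20},{"offset":[0.7,3.8,0],"delta_rot":[0,0,0],"gripper":20},{"offset":[0.7,3.8,0],"delta_rot":[0,0,0],"gripper":20},{"offset":[0.7,3.8,0],"delta_rot":[0,0,0],"gripper":20},{"offset":[0.7,3.8,0],"delta_rot":[0,0,0],"gripper":20},{"offset":[0.7,3.8,0],"delta_rot":[0,0,0],"gripper":20},{"offset":[0.7,3.8,0],"delta_rot":[0,0,0],"gripper":20},{"offset":[0.7,3.8,0],"delta_rot":[0,0,0],"gripper":20},{"offset":[0.5,3,0],"delta_rot":[0,0,0],"gripper":20},{"offset":[0.3,1.8,0],"delta_rot":[0,0,0],"gripper":20}]'

```text
t: 31.08
tool_pos: [0.5261, 0.2001, 0.1482]
tcp_rot: [-0.003, 0.123, 0.992, 0.001]
wrist_force: [1.2, -0.4, 0.2]
opening: 0.0304
grasp_force: 5.0
```

Request:
step_arm --deltas '[{"offset":[0,0,1],"delta_rot":[0,0,0],"gripper":20},{"offset":[0,0,2],"delta_rot":[0,0,0],"gripper":20},{"offset":[0,0,2],"delta_rot":[0,0,0],"gripper":20},{"offset":[0,0,1],"delta_rot":[0,0,0],"gripper":20},{"offset":[0,0,0],"delta_rot":[0,0,0],"gripper":20},{"offset":[0,0,0],"delta_rot":[0,0,0],"gripper":20},{"offset":[0,0,0],"delta_rot":[0,0,0],"gripper":20}]'

```text
t: 31.67
tool_pos: [0.5278, 0.1965, 0.0904]
tcp_rot: [-0.001, 0.125, 0.992, 0.001]
wrist_force: [0.5, -0.6, -0.3]
opening: 0.0305
grasp_force: 5.0
```

```bash
python3 -c "
from h import *
fix(526.8,198.9,56,75.7)"
```

```text
q [ 0.16  0.42  1.69  0.    1.03 -1.16] pos [0.5278 0.1965 0.0904] rv [ 0.001 -0.002 -0.001] off now [0.15 0.2  3.44]
```

Request:
step_arm --deltas '[{"offset":[0.1,0.2,1],"delta_rot":[0,0,0],"gripper":20},{"offset":[0,0,1.2],"delta_rot":[0,0,0],"gripper":20},{"offset":[0,0,0.8],"delta_rot":[0,0,0],"gripper":20},{"offset":[0,0,0.4],"delta_rot":[0,0,0],"gripper":20},{"offset":[0,0,0],"delta_rot":[0,0,0],"gripper":20},{"offset":[0,0,0],"delta_rot":[0,0,0],"gripper":20},{"offset":[0,0,0],"delta_rot":[0,0,0],"gripper":20}]'

```text
t: 32.25
tool_pos: [0.5271, 0.1993, 0.0565]
tcp_rot: [-0.001, 0.125, 0.992, 0.001]
wrist_force: [-0.5, 0.7, -0.2]
opening: 0.0302
grasp_force: 5.0
```

Request:
step_arm --deltas '[{"offset":[0,0,0.1],"delta_rot":[0,0,0],"gripper":20},{"offset":[0,0,0],"delta_rot":[0,0,0],"gripper":20},{"offset":[0,0,0],"delta_rot":[0,0,0],"gripper":20}]'

```text
t: 32.5
tool_pos: [0.5269, 0.1992, 0.0553]
tcp_rot: [-0.001, 0.125, 0.992, 0.001]
wrist_force: [0.4, 0.4, -0.1]
opening: 0.0303
grasp_force: 5.0
```

Request:
step_arm --deltas '[{"offset":[0,0,0.1],"delta_rot":[0,0,0],"gripper":20},{"offset":[0,0,0],"delta_rot":[0,0,0],"gripper":20},{"offset":[0,0,0],"delta_rot":[0,0,0],"gripper":20}]'

```text
t: 32.75
tool_pos: [0.5269, 0.1993, 0.0542]
tcp_rot: [-0.001, 0.125, 0.992, 0.001]
wrist_force: [1.7, 0.4, -0.2]
opening: 0.0307
grasp_force: 5.0
```

Request:
step_arm --deltas '[{"offset":[0,0,0.08],"delta_rot":[0,0,0],"gripper":20},{"offset":[0,0,0],"delta_rot":[0,0,0],"gripper":20},{"offset":[0,0,0],"delta_rot":[0,0,0],"gripper":20}]'

```text
t: 33.0
tool_pos: [0.527, 0.1993, 0.0537]
tcp_rot: [-0.001, 0.125, 0.992, 0.001]
wrist_force: [-1.1, 0.3, 5.5]
opening: 0.0306
grasp_force: 5.0
```

Contact at the expected height. I'll release, lift, and back away to the right so the camera can see.

Request:
step_arm --deltas '[{"offset":[0,0,-0.05],"delta_rot":[0,0,0],"gripper":46},{"offset":[0,0,0],"delta_rot":[0,0,0],"gripper":46},{"offset":[0,0,0],"delta_rot":[0,0,0],"gripper":46},{"offset":[0,0,0],"delta_rot":[0,0,0],"gripper":46},{"offset":[0,0,-1],"delta_rot":[0,0,0],"gripper":46},{"offset":[0,0,-2],"delta_rot":[0,0,0],"gripper":46},{"offset":[0,0,-3],"delta_rot":[0,0,0],"gripper":46},{"offset":[0,0,-3],"delta_rot":[0,0,0],"gripper":46},{"offset":[0,-3,-1],"delta_rot":[0,0,0],"gripper":46},{"offset":[0,-4,0],"delta_rot":[0,0,0],"gripper":46},{"offset":[0,-4,0],"delta_rot":[0,0,0],"gripper":46},{"offset":[0,-4,0],"delta_rot":[0,0,0],"gripper":46}]'

```text
t: 34.0
tool_pos: [0.4894, 0.0527, 0.1547]
tcp_rot: [-0.0, 0.124, 0.992, 0.001]
wrist_force: [0.4, -0.8, -0.5]
opening: 0.0424
grasp_force: 0.0
```

Request:
step_arm --deltas '[{"offset":[0,-4,0],"delta_rot":[0,0,0],"gripper":46},{"offset":[0,-4,0],"delta_rot":[0,0,0],"gripper":46},{"offset":[0,-4,0],"delta_rot":[0,0,0],"gripper":46},{"offset":[0,-4,0],"delta_rot":[0,0,0],"gripper":46},{"offset":[0,-4,0],"delta_rot":[0,0,0],"gripper":46},{"offset":[0,-3,0],"delta_rot":[0,0,0],"gripper":46},{"offset":[0,0,0],"delta_rot":[0,0,0],"gripper":46},{"offset":[0,0,0],"delta_rot":[0,0,0],"gripper":46}]'

```text
t: 34.67
tool_pos: [0.4326, -0.1706, 0.154]
tcp_rot: [-0.001, 0.127, 0.992, 0.001]
wrist_force: [-0.2, 0.9, -0.0]
opening: 0.0426
grasp_force: 0.0
```

```bash
python3 -c "
from h import *
from rig import robot
f=robot.grab_frame('top');g=robot.grab_frame('side')
a=cv2.resize(f['image'][140:290,110:290],None,fx=2.2,fy=2.2);b=cv2.resize(g['image'][110:260,210:390],None,fx=2.2,fy=2.2)
cv2.imwrite('pics/z1.png',np.hstack([a,b]))
C=np.array([527.4,199.8]);ex=np.array([.969,-.247]);ey=np.array([.247,.969])
hs=cv2.cvtColor(f['image'],cv2.COLOR_BGR2HSV)
for n,(u0,u1,v0,v1),z in(('log',(185,235,182,210),.028),('square',(135,162,230,258),.025),('slice',(181,225,210,242),.023)):
    m=np.zeros(hs.shape[:2],np.uint8);m[v0:v1,u0:u1]=((hs[...,2]<115)&(hs[...,1]>70))[v0:v1,u0:u1]
    c=max(cv2.findContours(cv2.morphologyEx(m,cv2.MORPH_CLOSE,np.ones((5,5))),0,1)[0],key=cv2.contourArea)
    r=rect(plane(f,c,z));d=r[0]-C;print(n,*r,'board',(d@ex).round(1),(d@ey).round(1))
"
```

```text
log [592.  182.5] [93.4 30.8] 75.1 board 66.9 -0.8
square [490.2 319.2] [66.  41.1] -15.7 board -65.5 106.5
slice [526.2 198.4] [82.1 46.9] 75.6 board -0.8 -1.7
```

View pics/z1.png

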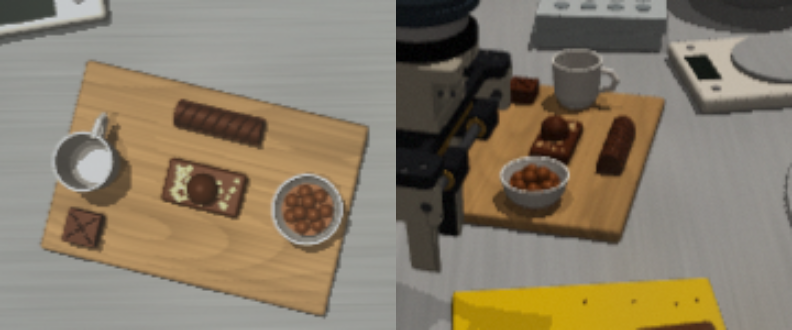

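The pictures show the dome at crop px (203,190) on the slice's middle (204,188). The log, square, cup and bowl are in place, and everything is flat.

```bash
python3 -c "
from rig import robot
print(robot.job_done())"
```

```text
the job is handed in; nothing more can be done
None
```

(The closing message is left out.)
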